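# Close an instrument's access panel and hold it on its seal

### The job

Close the access panel on top of the instrument housing: swing the keeper bar fully shut until it snaps into its detent, then turn the quarter-turn fastener until its slot lines up with the index lines on the panel. Then press the panel down flush with its frame against its sprung seal and finish while still holding it pressed there; do not let go. Leave the other things on the worktop where they are.

Things in the scene. Friction and masses are not known exactly. Their poses are not given: they have to be found in the camera images.
- housing: low white instrument housing with an aluminium frame on top, fixed to the worktop, 220 mm (its x) by 240 mm (its y), frame top 74 mm above the worktop. Origin under its centre at worktop height; x points away from its vented front (the front faces the robot), y to its left, z up. It stands turned by up to 0.35 rad.
- keeper (a joint): swing angle of the keeper bar, rad: 0 = fully shut against its stop pin, held there by a sprung ball (the detent); grows as it opens to the housing's left (clockwise from above), at most 1.6. It stays where it is left. In the last 0.1 rad its nose must be pushed past the ball (about 4 N at the pin); below 0.05 rad the ball pushes it on to the stop.
- keeper_pin (a point): upright round handle pin on the keeper bar, 13 mm thick, standing 36 mm up from the bar's top, 115 mm from the pivot. This point is on the pin's axis half-way up (18 mm above the bar's top).
- keeper_hinge (a point): point on the upright pivot of the keeper bar, at the housing's rear left corner, mid-thickness of the bar. Bar: flat steel, 14 mm wide, 8 mm thick, 140 mm from pivot to nose, top 94 mm above the worktop. Shut, it points from the pivot to the housing's front (its -x), along the panel's left edge. The x axis points from nose to pivot.
- fastener (a joint): turn of the quarter-turn fastener, rad: 0 = its slot is in line with the two dark index lines on the panel (along the housing's y); positive = anticlockwise from above. Range -0.7 to 1.7; stays where it is left (friction 0.06 N m). Its hidden key enters the frame only within about 0.13 rad of 0; otherwise the panel, when pressed, stops after about 2 mm.
- fastener_grip (a point): centre of the fastener's steel grip bar: 46 mm long, 11 mm thick, rising 36 mm above the panel, a dark slot line along its top, a round foot 40 mm across and 5 mm high. This point lies on the turning axis, 24 mm above the panel's top face, 12 mm below the bar's top. Its y axis runs along the bar, z up.
- panel (a joint): how far the access panel is pressed in, m: 0 = raised by its sprung seal, top face 8 mm proud of the frame; 0.008 = on its seat, flush with the frame. The seal pushes back with 3 N at 0 and about 9 N when flush, and lifts the panel again when let go. The panel stays level wherever it is pressed.
- panel_top (a point): centre of the top face of the panel, an aluminium plate 122 mm (housing's x) by 202 mm (housing's y), 6 mm thick. It moves down with the panel. The fastener stands on it 30 mm to the right (housing's -y). z up.
- beaker: bystander, to be left alone: small empty glass beaker, 48 mm wide, 57 mm high. Origin at the centre of its underside.
- vial: bystander, to be left alone: small capped vial, 21 mm wide, 47 mm high. Origin at the centre of its underside.
- dish: bystander, to be left alone: closed petri dish, 60 mm wide, 15 mm high, lying left of the housing, under the sweep of the keeper bar. Origin at the centre of its underside.
- bottle: bystander, to be left alone: capped bottle, 56 mm wide, 107 mm high, behind the housing. Origin at the centre of its underside.
- pen: bystander, to be left alone: marker pen lying in front of the housing, 134 mm long, 13 mm thick. Origin at the centre of its underside.

How it is judged:
By the outcome, as a careful person would: the job done as asked, in the order asked, and still so for the second after the job is handed in, while the arm keeps its last pose, push and grip.
It also fails if it takes over 51 s, if anything falls off the work surface, if the arm or the gripper's body presses on something with over 40 N, if the wrist force passes 120 N, or if a joint passes its speed limit or range.

### The arm

A 6-joint arm with a two-finger parallel gripper is mounted at the origin on a cart in front of the work surface, level with it; the furniture and walls round the work are solid. World frame = base frame: x ahead of the robot, y to its left, z up, the work surface at z = 0. Lengths are in m, angles in rad, forces in N, time in s.
With the tool pointing down it reaches from about 0.325 to 0.775 m from the base axis. Payload 5.5 kg.
Tool frame: the origin (TCP) lies midway between the tips of the shut fingers; the grasp point (between the pads) lies r.grip_depth behind it (r.grip_depth is the distance from the TCP to the grasp point, in m); z points along the fingers, x is the direction in which the jaws open and shut, and the axes are right-handed (so a half turn about z gives the same grasp; the last joint's range is limited). The gripper opens to 85 mm and grips with 20 to 120 N. Pads are 22 mm wide; open, the fingers measure 114 mm over their backs; the gripper's body (76 mm by 85 mm) begins 54 mm behind the grasp point. The pads swing forward as they close: fully open they stand 13 mm farther back than shut.
Start: joints at [1.07, 0.091, 1.231, -0, 1.82, -0.057], TCP at [0.258, 0.542, 0.208] pointing down, gripper open.
Joint ranges: [-2.87, 2.87], [-0.86, 2.18], [0.17, 2.46], [-1.51, 4.65], [0.06, 2.69], [-2.65, 2.65]. Speed limits (rad/s): [2.57, 2.57, 3.01, 3.14, 3.14, 3.14].

### API

Orientations are given as [roll, pitch, yaw] about the fixed x, y, z axes, in that order (R = Rz(yaw) Ry(pitch) Rx(roll)).
In Python, from workcell import r, cams, workorder gives the robot as it stands.
- The arm moves only by the tool drive_tool, never from a script. Its argument "plan" is one flat list of numbers, 5 for each row, row after row: the shift along the world's x, y, z in cm, then the turn about the world's z in rad, then the opening in per cent of the stroke, from 0 (shut) to 100 (fully open). A call has 1 to 12 rows; each row shifts and turns the commanded pose from where the row before left it; what a row does not reach is not made up. A row lasts 1/8 s, in which the tool goes at most 62.5 mm and 10.7 degrees, less where a joint would pass 70% of its speed; a pose out of reach is approached as far as the arm can. A call is refused whole if a number of a shift passes 6.25 or a number of a turn 0.188, either way. A call with a gripper value outside its range is refused whole. The fingers move at their own pace and stop on an object; the grip force is fixed at half the most. Time passes only in rows, so rows that do not move let the fingers close. It gives the time, the measured TCP pose, the force and the opening at its end, in the units of the state.
- r.state(): the state, without advancing time (a new reading comes with each control period).
- cams.grab_frame(name): name is "side" or "top" or "wrist"; returns the picture (480x640x3 uint8, red, green, blue); there is no depth.
- cams.camera_params(name): a dict with "mtx" (3x3 intrinsics, pixels), "view" (4x4, takes a point from world to camera coordinates); the wrist camera has in their place "T_tool_cam" (4x4, takes a point from camera to tool coordinates, whose origin is the TCP and whose axes are the tool frame's). Camera axes: x right, y down, z forward; pixel columns grow to the right and rows downward; lengths in m; the calibration is good to about 2 mm. A picture is of the moment at which its call begins: read the wrist's pose just before it. camera_params takes no time and is no camera call.
- workorder.sign_off(): hands the job in, once; it reports no verdict.
The state is a dict: "time": time; "q": joint angles; "joint_velocities": joint speeds; "effort": joint torques, N m; "tool_pos": TCP position; "orientation": TCP orientation; "force": force on the tool from outside, world axes, zero at the start; "wrist_torque": the same for the moment, N m; "width": finger opening in m.
Only numpy, scipy, OpenCV 4.12 (cv2) and the standard library are available. Lean on these libraries where they do the work, as an engineer would, in place of code of your own. Each camera call takes 0.05 s, during which the arm holds its last target. There are 200 camera calls.

## Working session

There is one attempt and no reset: what is moved stays moved. The work goes in short steps, Python scripts to look and compute and a tool call to move; the robot and the scene stay as the last step left them, time stands still between calls to the robot, and variables do not carry over. Pictures are saved under pics/ and viewed, about 8 in all and at most 12, crops included, and the job is handed in when it is done.

Besides the shell and the picture viewer there is one more tool, called after "Call:" by a JSON object that holds its "op" and its "data". drive_tool: Moves the arm, as the interface text tells. Its arguments: {"type":"object","properties":{"plan":{"type":"array","items":{"type":"number"}}},"required":["plan"]}

```bash
mkdir -p pics; ls; python3 - <<'E'
from workcell import r,cams,workorder
import cv2,numpy as np
s=r.state();print(s,r.grip_depth)
for n in("top","side"):
    cv2.imwrite(f"pics/{n}0.png",cams.grab_frame(n)[:,:,::-1])
    p=cams.camera_params(n);print(n,np.round(p["mtx"],1).tolist(),np.round(p["view"],4).tolist())
print(cams.camera_params("wrist"))
E
```

```text
pics
{'time': 0.0, 'q': array([ 1.07032365e+00,  9.18425580e-02,  1.23191080e+00, -6.98734539e-06,
        1.81980540e+00, -5.66901910e-02]), 'joint_velocities': array([ 0.00030592, -0.0010252 ,  0.00150694,  0.00037402, -0.00110266,
        0.00088391]), 'effort': array([ 2.79934584e-04, -4.58736813e+01, -4.18019915e+01, -8.16568172e-05,
        1.18414866e-02,  9.12078860e-06]), 'tool_pos': array([0.2574504 , 0.54158258, 0.20654661]), 'orientation': array([-3.14148802e+00,  1.96333204e-03,  1.12701223e+00]), 'force': array([-0.35738533, -0.85522527,  0.41352341]), 'wrist_torque': array([ 0.00407211, -0.03340606, -0.06229398]), 'width': 0.08551109214133522} 0.0187
top [[448.3, 0.0, 319.0], [0.0, 448.3, 238.2], [0.0, 0.0, 1.0]] [[0.017, -0.9999, -0.0018, -0.0534], [-0.9741, -0.0161, -0.2253, 0.567], [0.2253, 0.0056, -0.9743, 0.8098], [0.0, 0.0, 0.0, 1.0]]
side [[478.3, 0.0, 329.8], [0.0, 478.3, 234.0], [0.0, 0.0, 1.0]] [[0.9985, -0.0548, -0.0092, -0.5457], [-0.0287, -0.3661, -0.9301, 0.0921], [0.0476, 0.9289, -0.3671, 0.9114], [0.0, 0.0, 0.0, 1.0]]
{'mtx': array([[332.47885744,   0.        , 317.18268498],
       [  0.        , 332.47885744, 239.93485174],
       [  0.        ,   0.        ,   1.        ]]), 'T_tool_cam': array([[ 9.99999076e-01,  6.67238889e-04, -1.18480975e-03,
        -5.04711848e-04],
       [-2.61002327e-04,  9.49314753e-01,  3.14326949e-01,
        -8.10729506e-02],
       [ 1.33448854e-03, -3.14326350e-01,  9.49314050e-01,
        -1.65608346e-01],
       [ 0.00000000e+00,  0.00000000e+00,  0.00000000e+00,
         1.00000000e+00]])}
```

View pics/top0.png

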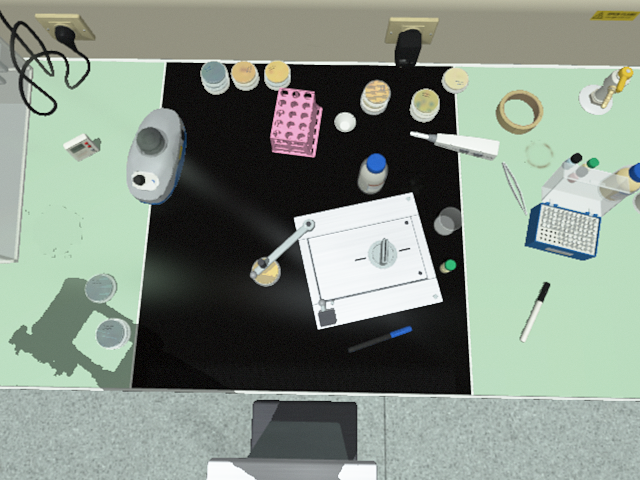

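View pics/side0.png

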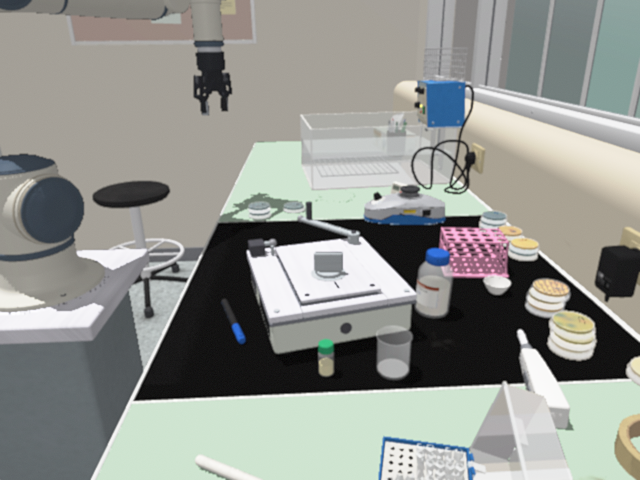

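Top view: the housing corners are near (295,215), (413,194), (441,301) and (318,328). The pivot is at about (309,225), the pin around (258,265) and the fastener at (384,252). An enlarged crop should give better pixels.

```bash
python3 - <<'E'
import cv2
a=cv2.imread("pics/top0.png")[185:335,240:455]
cv2.imwrite("pics/crop0.png",cv2.resize(a,None,fx=3.7,fy=3.7,interpolation=cv2.INTER_CUBIC))
E
```

```text
(no output)
```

View pics/crop0.png

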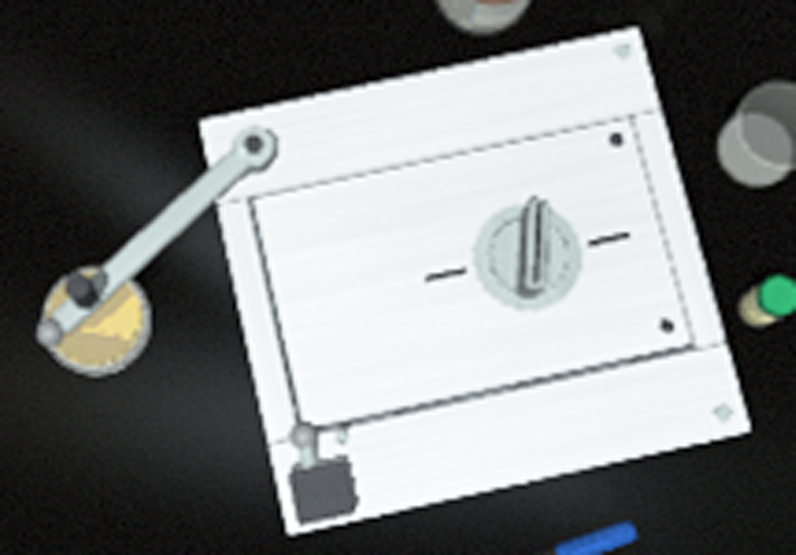

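```bash
cat > h.py <<'E'
import numpy as np
from workcell import r,cams
from scipy.spatial.transform import Rotation as R
def ray(name,uv,z,T=None):
    p=cams.camera_params(name);K=p["mtx"]
    M=np.linalg.inv(p["view"]) if T is None else T
    d=M[:3,:3]@np.linalg.solve(K,[uv[0],uv[1],1.]);o=M[:3,3]
    return o+d*(z-o[2])/d[2]
def wristT(s):
    T=np.eye(4);T[:3,:3]=R.from_euler("xyz",s["orientation"]).as_matrix();T[:3,3]=s["tool_pos"]
    return T@cams.camera_params("wrist")["T_tool_cam"]
E
python3 - <<'E'
from h import *
f=lambda u,v,z:ray("top",(u/3.7+240-.36,v/3.7+185-.36),z)[:2]
c=[f(*p,.074) for p in((200,122),(638,28),(749,432),(290,534))]
print("corners",np.round(c,4),"sides",[np.linalg.norm(c[i]-c[i-1]) for i in range(4)])
C=np.mean(c,0);ex=(c[0]+c[1]-c[2]-c[3]);yaw=np.arctan2(ex[1],ex[0])
ey=c[0]+c[3]-c[1]-c[2];print("centre",C,"yaw",yaw,np.arctan2(-ey[0],ey[1]))
h=f(255,145,.096);n=f(48,332,.094);p=f(84,284,.13)
print("hinge",h,"nose",n,np.linalg.norm(h-n),"pin",p,np.linalg.norm(h-p))
d=n-h;print("bar dir",np.arctan2(d[1],d[0]), "pin dir",np.arctan2(*(p-h)[::-1]),"shut dir",yaw+np.pi)
a=f(537,203,.118);b=f(530,292,.118);print("grip",(a+b)/2,np.linalg.norm(a-b),np.arctan2(*(a-b)[::-1]))
a=f(425,278,.082);b=f(628,235,.082);print("index ang",np.arctan2(*(a-b)[::-1])-np.pi/2)
u=np.array([np.cos(yaw),np.sin(yaw)]);w=np.array([-u[1],u[0]])
print("fastener exp",C-.03*w, "hinge in housing",(h-C)@u,(h-C)@w,"shut pin",h-.115*u)
E
```

```text
corners [[ 0.606   0.006 ]
 [ 0.6619 -0.2263]
 [ 0.4483 -0.2759]
 [ 0.3939 -0.0452]] sides [np.float64(0.21817901200413028), np.float64(0.23894444031553824), np.float64(0.21929120182041956), np.float64(0.2370944294468874)]
centre [ 0.52749254 -0.13535168] yaw 0.2323812982662751 0.23379374257380856
hinge [ 0.5880901  -0.02394118] nose [0.49027213 0.07744625] 0.14088210440468704 pin [0.5085878  0.05576843] 0.11257991951357459
bar dir 2.3382778854653448 pin dir 2.354892332021036 shut dir 3.373973951856068
grip [ 0.53265243 -0.16243111] 0.044788798563572076 -0.09235678338997853
index ang 0.2276755341739758
fastener exp [ 0.5344014  -0.16454531] hinge in housing 0.08462607663463523 0.09446052797673776 shut pin [ 0.47618121 -0.05042516]
```

Measurements agree with the given sizes: sides 219 × 238 mm, pivot to nose 141 mm and grip 45 mm. Housing yaw is 0.232, keeper ≈1.03 rad and fastener ≈+1.25 rad. I'll move above the pin with the jaws along its path.

Call:
{"op": "drive_tool", "data": {"plan": [2.5,-4.85,0,-0.035,100,2.5,-4.85,0,-0.035,100,2.5,-4.85,0,-0.035,100,2.5,-4.85,0,-0.035,100,2.5,-4.85,0,-0.035,100,2.5,-4.85,0,-0.035,100,2.5,-4.85,0,-0.035,100,2.5,-4.85,0,-0.035,100,2.5,-4.85,0,-0.035,100,2.5,-4.85,0,-0.035,100,0,0,0,0,100,0,0,0,0,100]}}

```text
time: 1.6
tool_pos: [0.5073, 0.0571, 0.2072]
orientation: [-3.14, 0.0, 0.777]
force: [-1.2, -0.3, -0.0]
width: 0.0857
```

```bash
python3 - <<'E'
from h import *
import cv2
s=r.state();print(s["tool_pos"],s["orientation"],s["force"])
cv2.imwrite("pics/w1.png",cams.grab_frame("wrist")[:,:,::-1]); np.save("w1.npy",wristT(s))
T=np.linalg.inv(wristT(s))
for p in([.508,.057,.13],[.508,.057,.094]):
    c=T@np.array(p+[1]);print(cams.camera_params("wrist")["mtx"]@(c[:3]/c[2]))
E
```

```text
[0.50733001 0.05708661 0.2072399 ] [-3.14047992e+00  4.49060747e-04  7.76710786e-01] [-1.2394419  -0.27493897 -0.04639581]
[318.89175369 241.12562434   1.        ]
[318.76321188 228.05261509   1.        ]
```

View pics/w1.png

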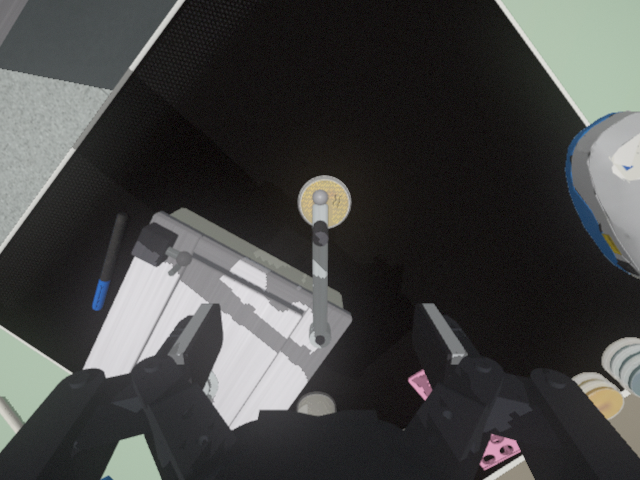

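The pin top shows at (320,240), within 1 px of the prediction. I'll lower over it and cage it with part-open jaws, while working out the arc.

Call:
{"op": "drive_tool", "data": {"plan": [0,0,-5,0,60,0,0,-5.2,0,60,0,0,0,0,28,0,0,0,0,28,0,0,0,0,28]}}

```text
time: 2.28
tool_pos: [0.5092, 0.0574, 0.1092]
orientation: [3.138, -0.004, 0.778]
force: [0.6, -1.2, -0.3]
width: 0.0241
```

```bash
python3 - <<'E'
import numpy as np
h=np.array([.588,-.024])
a=np.linspace(2.345,3.374+.02,12)
P=h+.115*np.c_[np.cos(a),np.sin(a)]
print(np.round(P,4).tolist());print(np.round(np.diff(P,axis=0)*100,2).tolist(),a[1]-a[0])
E
```

```text
[[0.5076, 0.0582], [0.5001, 0.0502], [0.4935, 0.0415], [0.4877, 0.0322], [0.4828, 0.0224], [0.4788, 0.0122], [0.4759, 0.0016], [0.474, -0.0092], [0.4731, -0.0201], [0.4732, -0.0311], [0.4744, -0.042], [0.4766, -0.0527]]
[[-0.75, -0.8], [-0.67, -0.87], [-0.58, -0.93], [-0.49, -0.98], [-0.39, -1.02], [-0.29, -1.06], [-0.19, -1.08], [-0.09, -1.09], [0.02, -1.1], [0.12, -1.09], [0.22, -1.07]] 0.09536363636363632
```

Call:
{"op": "drive_tool", "data": {"plan": [-0.75,-0.8,-0.2,0.095,28,-0.67,-0.87,0,0.095,28,-0.58,-0.93,0,0.095,28,-0.49,-0.98,0,0.095,28,-0.39,-1.02,0,0.095,28,-0.29,-1.06,0,0.095,28,-0.19,-1.08,0,0.095,28,-0.09,-1.09,0,0.095,28,0.02,-1.1,0,0.095,28,0,0,0,0,28]}}

```text
time: 3.52
tool_pos: [0.4743, -0.033, 0.1058]
orientation: [3.138, 0.001, 1.63]
force: [-0.6, 0.1, -0.0]
width: 0.0243
```

Call:
{"op": "drive_tool", "data": {"plan": [0.12,-1.09,0,0.095,28,0.15,-0.6,0,0.075,28,0,0,0,0,28]}}

```text
time: 3.9
tool_pos: [0.4766, -0.0492, 0.1047]
orientation: [3.14, 0.0, 1.799]
force: [-1.0, 0.5, 0.0]
width: 0.0241
```

Call:
{"op": "drive_tool", "data": {"plan": [0.08,-0.4,0,0,28,0,0,0,0,28]}}

```text
time: 4.15
tool_pos: [0.477, -0.0533, 0.1039]
orientation: [3.141, 0.0, 1.801]
force: [-0.2, -0.3, -0.3]
width: 0.024
```

Call:
{"op": "drive_tool", "data": {"plan": [0.05,-0.2,0,0,28,0,0,0,0,28,0.05,-0.2,0,0,28,0,0,0,0,28]}}

```text
time: 4.65
tool_pos: [0.4779, -0.0574, 0.1037]
orientation: [-3.142, 0.0, 1.802]
force: [-0.5, -0.0, -0.8]
width: 0.0239
```

Call:
{"op": "drive_tool", "data": {"plan": [0.07,-0.3,0,0,28,0,0,0,0,28]}}

```text
time: 4.9
tool_pos: [0.4786, -0.0605, 0.1037]
orientation: [-3.142, 0.0, 1.802]
force: [-0.8, 0.4, -0.3]
width: 0.024
```

```bash
python3 - <<'E'
from h import *
import cv2
a=cams.grab_frame("top")[:,:,::-1][185:335,240:455];b=cams.grab_frame("wrist")[:,:,::-1]
a=cv2.resize(a,(573,400));b=cv2.resize(b[0:480,160:480],(227,340))
cv2.imwrite("pics/k1.png",np.hstack([a,cv2.copyMakeBorder(b,0,60,0,0,0)]))
E
```

```text
(no output)
```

View pics/k1.png

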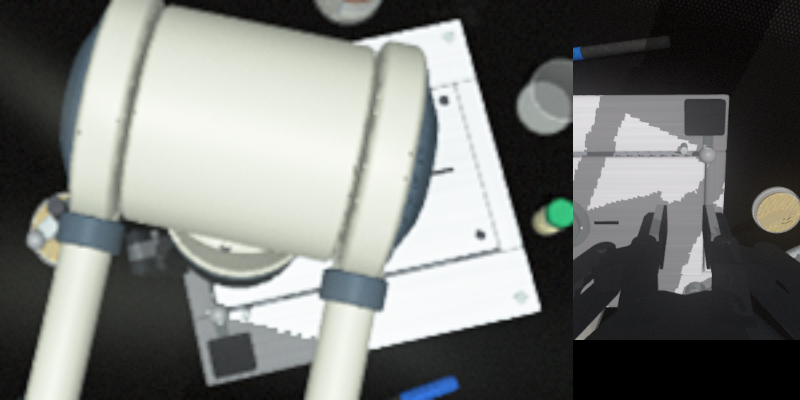

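The top view still shows a grey disc and a dark spot over the dish at (35,240) and (57,205). The pin was apparently missed, or the spot is something else. I'll look closer before moving.

```bash
python3 - <<'E'
from h import *
import cv2
a=cams.grab_frame("top")[:,:,::-1][235:305,235:335];b=cams.grab_frame("side")[:,:,::-1][190:300,230:390]
w=cams.grab_frame("wrist")[:,:,::-1][100:480,200:520]
a=cv2.resize(a,(400,280),interpolation=2);b=cv2.resize(b,(400,275),interpolation=2);w=cv2.resize(w,(400,475))
L=np.vstack([a,b]);cv2.imwrite("pics/k2.png",np.hstack([L,cv2.copyMakeBorder(w,0,L.shape[0]-475,0,0,0)]))
E
```

```text
(no output)
```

View pics/k2.png

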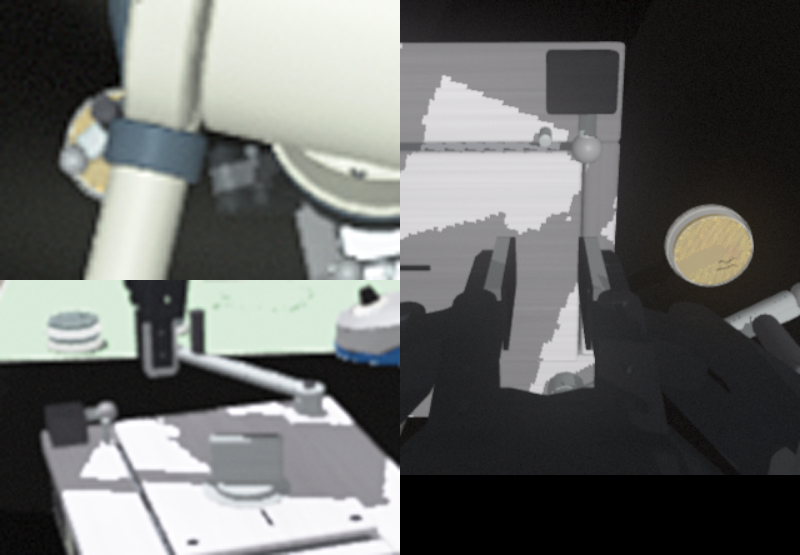

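The keeper hasn't moved. In the side view the part-open fingertips sit about 15 mm above the TCP height, so they passed over or barely grazed the pin. I'll go back above the pin and descend deeper.

Call:
{"op": "drive_tool", "data": {"plan": [0,0,6,0,50,0.5,1.95,0,-0.171,50,0.5,1.95,0,-0.171,50,0.5,1.95,0,-0.171,50,0.5,1.95,0,-0.171,50,0.45,1.95,0,-0.171,50,0.45,1.95,0,-0.171,50,0,0,0,0,50,0,0,-5,0,50,0,0,-2.5,0,50,0,0,0,0,50]}}

```text
time: 6.52
tool_pos: [0.5058, 0.0559, 0.0862]
orientation: [-3.138, 0.004, 0.778]
force: [0.2, -0.9, 0.2]
width: 0.0425
```

```bash
python3 - <<'E'
from h import *
import cv2
print(r.state()["tool_pos"],r.state()["force"])
b=cams.grab_frame("side")[:,:,::-1][160:270,250:410]
w=cams.grab_frame("wrist")[:,:,::-1][100:480,160:480]
b=cv2.resize(b,(400,275),interpolation=2);w=cv2.resize(w,(400,475))
cv2.imwrite("pics/k3.png",np.hstack([cv2.copyMakeBorder(b,0,200,0,0,0),w]))
E
```

```text
[0.50584408 0.05592247 0.08622483] [ 0.15484696 -0.93712325  0.21671221]
```

View pics/k3.png

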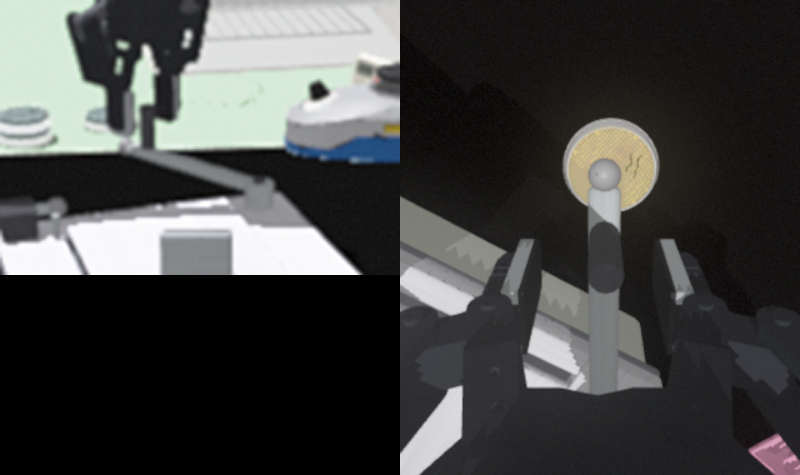

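The pin is now between the pads and the tips are at bar level. I'll close to a cage and sweep.

Call:
{"op": "drive_tool", "data": {"plan": [0,0,0.3,0,28,0,0,0,0,28,-0.75,-0.8,0,0.095,28,-0.67,-0.87,0,0.095,28,0,0,0,0,28]}}

```text
time: 7.25
tool_pos: [0.4935, 0.0397, 0.0925]
orientation: [3.14, -0.001, 0.965]
force: [-0.5, 0.1, 0.5]
width: 0.0236
```

```bash
python3 - <<'E'
from h import *
import cv2
w=cams.grab_frame("wrist")[:,:,::-1][100:480,160:480]
cv2.imwrite("pics/k4.png",w)
E
```

```text
(no output)
```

View pics/k4.png

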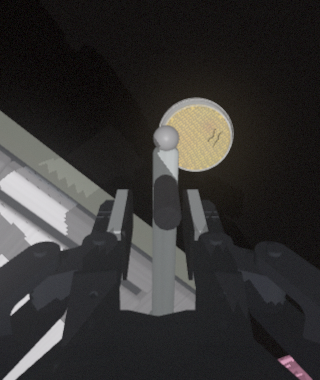

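The bar is following: the nose is now left of the dish and the pin is against the right pad. I'll continue the sweep.

Call:
{"op": "drive_tool", "data": {"plan": [-0.58,-0.93,0,0.095,28,-0.49,-0.98,0,0.095,28,-0.39,-1.02,0,0.095,28,-0.29,-1.06,0,0.095,28,-0.19,-1.08,0,0.095,28,-0.09,-1.09,0,0.095,28,0.02,-1.1,0,0.095,28,0,0,0,0,28]}}

```text
time: 8.3
tool_pos: [0.4736, -0.0328, 0.0919]
orientation: [3.141, 0.0, 1.628]
force: [0.2, 0.2, 0.2]
width: 0.0239
```

Call:
{"op": "drive_tool", "data": {"plan": [0.12,-1.09,0,0.095,28,0.15,-0.6,0,0.075,28,0,0,0,0,28]}}

```text
time: 8.68
tool_pos: [0.4761, -0.0492, 0.0917]
orientation: [3.142, 0.0, 1.798]
force: [1.1, -0.1, -0.8]
width: 0.0239
```

Call:
{"op": "drive_tool", "data": {"plan": [0.08,-0.3,0,0,28,0,0,0,0,28]}}

```text
time: 8.93
tool_pos: [0.4768, -0.0525, 0.0917]
orientation: [-3.142, 0.0, 1.8]
force: [-0.4, -0.1, -0.7]
width: 0.0237
```

Call:
{"op": "drive_tool", "data": {"plan": [0.05,-0.2,0,0,28,0,0,0,0,28]}}

```text
time: 9.18
tool_pos: [0.4773, -0.0547, 0.0917]
orientation: [3.142, 0.0, 1.8]
force: [-0.7, -0.4, -0.5]
width: 0.024
```

Call:
{"op": "drive_tool", "data": {"plan": [0.03,-0.15,0,0,28,0,0,0,0,28]}}

```text
time: 9.43
tool_pos: [0.4774, -0.0553, 0.0917]
orientation: [3.142, -0.001, 1.801]
force: [-1.4, 4.3, 0.9]
width: 0.024
```

Call:
{"op": "drive_tool", "data": {"plan": [0.03,-0.15,0,0,28,0,0,0,0,28]}}

```text
time: 9.68
tool_pos: [0.4774, -0.0556, 0.0916]
orientation: [-3.141, -0.004, 1.802]
force: [-2.8, 9.6, 1.7]
width: 0.024
```

Call:
{"op": "drive_tool", "data": {"plan": [0.03,-0.15,0,0,28,0,0,0,0,28]}}

```text
time: 9.93
tool_pos: [0.4775, -0.0557, 0.0915]
orientation: [-3.141, -0.007, 1.803]
force: [-3.0, 13.7, 2.0]
width: 0.0239
```

Call:
{"op": "drive_tool", "data": {"plan": [0.03,-0.15,0,0,28,0,0,0,0,28]}}

```text
time: 10.18
tool_pos: [0.4775, -0.0559, 0.0915]
orientation: [-3.141, -0.009, 1.804]
force: [-3.4, 18.3, 3.4]
width: 0.0243
```

Force rises to 18 N with no travel, and the inferred pin position (-0.0505) matches the shut position. So it's against the stop, past the 4 N detent. I'll centre the cage, lift and go over the fastener.

Call:
{"op": "drive_tool", "data": {"plan": [-0.2,1.0,0,0,28,0,0,0,0,28,0,0,5,0,28,0,0,4,0,28,1.9,-3.75,0,-0.108,60,1.9,-3.75,0,-0.108,100,1.85,-3.75,0,-0.108,100,0,0,0,0,100,0,0,0,0,100]}}

```text
time: 11.3
tool_pos: [0.5327, -0.1633, 0.1815]
orientation: [-3.141, 0.0, 1.477]
force: [0.1, 0.9, 0.1]
width: 0.085
```

```bash
python3 - <<'E'
from h import *
import cv2
s=r.state();print(s["tool_pos"],s["orientation"],s["force"]);np.save("w2.npy",wristT(s))
a=cams.grab_frame("wrist")[:,:,::-1];cv2.imwrite("pics/w2.png",a)
T=np.linalg.inv(wristT(s));K=cams.camera_params("wrist")["mtx"]
for p in([.5335,-.1635,.118],[.476,-.0505,.13],[.588,-.024,.094]):
    c=T@np.array(p+[1]);print(K@(c[:3]/c[2]))
E
```

```text
[ 0.53269482 -0.16329307  0.18149785] [-3.14112124e+00  9.42568994e-05  1.47702470e+00] [0.09634674 0.89231425 0.13627302]
[317.87961071 248.156289     1.        ]
[487.1732651  153.76048294   1.        ]
[489.5084187  284.89947269   1.        ]
```

View pics/w2.png

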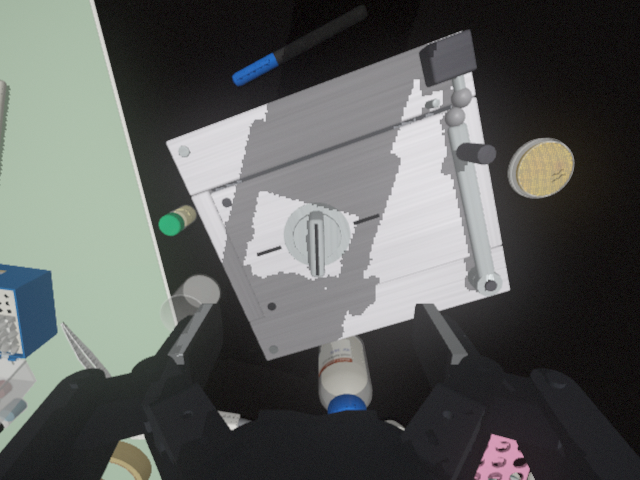

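The bar lies along the left edge and the pin at (487,154) is right where predicted for shut. The fastener slot runs (317,222)–(319,272), centred under the tool and in line with the pads. I'll check the bar and index angles numerically while I descend.

```bash
python3 - <<'E'
from h import *
T=np.load("w2.npy");f=lambda u,v,z:ray("wrist",(u,v),z,T)[:2]
h=f(488,284,.096);n=f(455,117,.09);p=f(486,153,.13);g=lambda a,b:np.arctan2(*(b-a)[::-1])
print(h,n,p,"bar",g(n,h),np.linalg.norm(h-n),"pin",g(p,h),np.linalg.norm(p-h))
print("edge",g(f(470,30,.074),f(508,290,.074)),"rear",g(f(508,290,.074),f(270,359,.074)))
i=g(f(379,215,.082),f(257,253,.082));print("index",i+np.pi/2)
a=f(316.5,224,.118);b=f(319,274,.118);print("slot",g(a,b),(a+b)/2,np.linalg.norm(a-b))
E
```

```text
[ 0.58597598 -0.02634788] [ 0.45212504 -0.05599085] [ 0.47545982 -0.05127014] bar 0.21794488657050456 0.13709406306184715 pin 0.22179775633652338 0.113291403489422
edge 0.20855105427346107 rear -1.334858496319938
index 0.22213792855492898
slot -0.04595776328588313 [ 0.53463259 -0.16367833] 0.038979681065866176
```

Call:
{"op": "drive_tool", "data": {"plan": [0.05,0,-5,0,100,0,0,-4,0,100,0,0,0,0,0,0,0,0,0,0,0,0,0,0,0,0,0,0,0,0,0,0,0,0,0,0,0,0,0,0]}}

```text
time: 12.35
tool_pos: [0.5341, -0.1638, 0.0929]
orientation: [3.139, 0.001, 1.477]
force: [1.1, -3.9, 3.7]
width: 0.0057
```

Call:
{"op": "drive_tool", "data": {"plan": [0,0,0,0,0,0,0,0,0,0]}}

```text
time: 12.6
tool_pos: [0.534, -0.1637, 0.0923]
orientation: [3.14, 0.001, 1.477]
force: [2.7, -4.3, 3.9]
width: 0.0053
```

```bash
python3 - <<'E'
from h import *
import cv2
s=r.state();print(s["tool_pos"],s["orientation"],s["force"],s["wrist_torque"],s["width"])
b=cams.grab_frame("side")[:,:,::-1][190:310,240:420]
w=cams.grab_frame("wrist")[:,:,::-1][100:480,160:480]
b=cv2.resize(b,(400,267),interpolation=2);w=cv2.resize(w,(400,475))
cv2.imwrite("pics/k5.png",np.hstack([cv2.copyMakeBorder(b,0,208,0,0,0),w]))
E
```

```text
[ 0.53402985 -0.16374901  0.09227118] [3.13969717e+00 1.24591442e-03 1.47657340e+00] [ 2.68495377 -4.33241463  3.86479289] [-0.89277393 -0.43727861  0.05560758] 0.005276226190704937
```

View pics/k5.png

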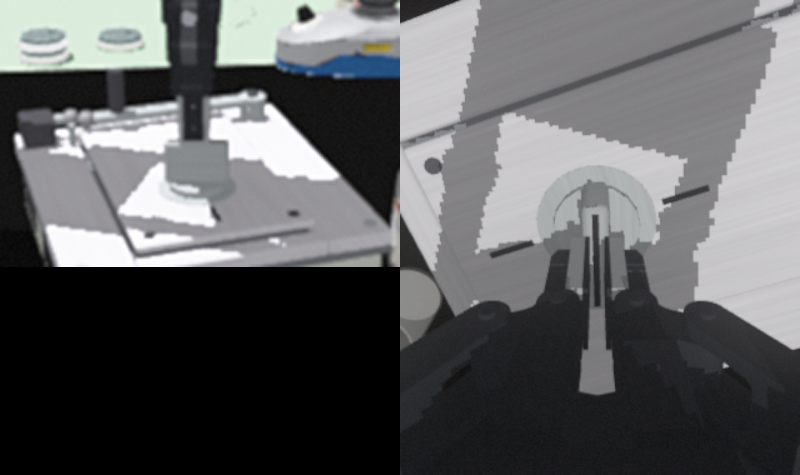

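The bar is between the pads. Turning clockwise by about 1.25 rad.

Call:
{"op": "drive_tool", "data": {"plan": [0,0,0.1,-0.15,0,0,0,0,-0.16,0,0,0,0,-0.16,0,0,0,0,-0.16,0,0,0,0,-0.16,0,0,0,0,-0.16,0,0,0,0,-0.16,0,0,0,0,-0.138,0,0,0,0,0,0,0,0,0,0,0]}}

```text
time: 13.95
tool_pos: [0.5348, -0.1628, 0.0933]
orientation: [3.141, -0.003, 0.229]
force: [5.1, -1.9, 3.6]
width: 0.0057
```

```bash
python3 - <<'E'
from h import *
import cv2
s=r.state();print(s["tool_pos"],s["orientation"],s["force"],s["wrist_torque"],s["width"])
np.save("w3.npy",wristT(s))
a=cams.grab_frame("wrist")[:,:,::-1];cv2.imwrite("pics/w3f.png",a)
cv2.imwrite("pics/w3.png",cv2.resize(a[180:380,180:460],(784,560),interpolation=2))
E
```

```text
[ 0.53481063 -0.16275417  0.09325194] [ 3.14099022 -0.00332174  0.22944437] [ 5.10557873 -1.91132843  3.63837397] [-0.37205191 -0.90679316 -0.0016153 ] 0.0056903559385706876
```

View pics/w3.png

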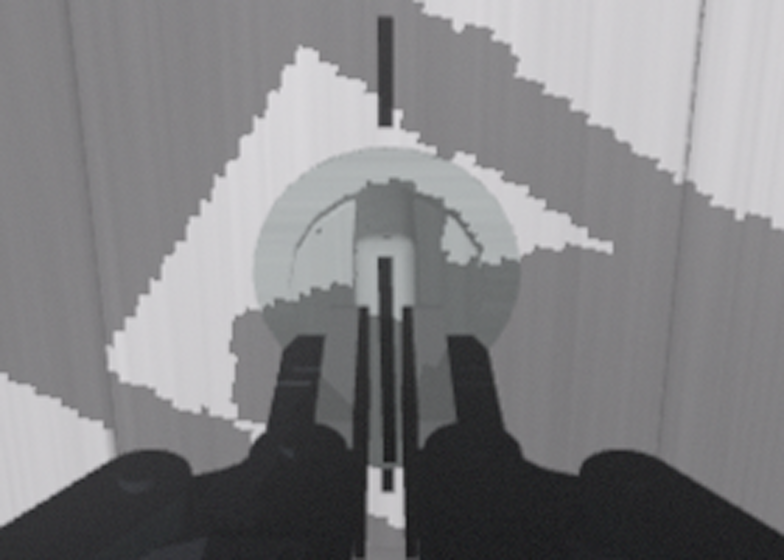

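The slot (column 386) lines up with both index lines (385 above, 387 below). Now I'll press down in steps and watch the force.

Call:
{"op": "drive_tool", "data": {"plan": [0,0,-0.2,0,0,0,0,-0.2,0,0,0,0,0,0,0]}}

```text
time: 14.38
tool_pos: [0.5349, -0.1628, 0.0897]
orientation: [3.141, -0.004, 0.23]
force: [4.1, -1.6, 5.4]
width: 0.0056
```

Call:
{"op": "drive_tool", "data": {"plan": [0,0,-0.2,0,0,0,0,-0.2,0,0,0,0,0,0,0]}}

```text
time: 14.75
tool_pos: [0.535, -0.1628, 0.0863]
orientation: [3.141, -0.004, 0.23]
force: [3.6, -2.1, 8.7]
width: 0.0055
```

Call:
{"op": "drive_tool", "data": {"plan": [0,0,-0.2,0,0,0,0,0,0,0]}}

```text
time: 15.0
tool_pos: [0.5351, -0.1629, 0.0855]
orientation: [3.14, -0.005, 0.23]
force: [0.6, -0.1, 12.3]
width: 0.0055
```

Call:
{"op": "drive_tool", "data": {"plan": [0,0,-0.2,0,0,0,0,0,0,0]}}

```text
time: 15.25
tool_pos: [0.5353, -0.1629, 0.0854]
orientation: [3.139, -0.006, 0.23]
force: [-1.9, 0.2, 19.1]
width: 0.0058
```

Travel was 7.9 mm. The force knee came at about 9 N and then climbed steeply, so the panel is on its seat, held with about 19 N. One last look before handing in.

```bash
python3 - <<'E'
from h import *
import cv2
b=cams.grab_frame("side")[:,:,::-1][190:390,210:450]
w=cams.grab_frame("top")[:,:,::-1][130:370,220:480]
b=cv2.resize(b,(400,333),interpolation=2);w=cv2.resize(w,(400,369))
cv2.imwrite("pics/fin.png",np.hstack([cv2.copyMakeBorder(b,0,36,0,0,0),w]))
s=r.state();print(s["time"],s["tool_pos"],s["orientation"],s["force"],s["width"])
E
```

```text
15.35 [ 0.53530011 -0.16290323  0.08537998] [ 3.13914564 -0.00604138  0.22958598] [-1.12412802  0.09407761 20.40811826] 0.005311213775010081
```

View pics/fin.png

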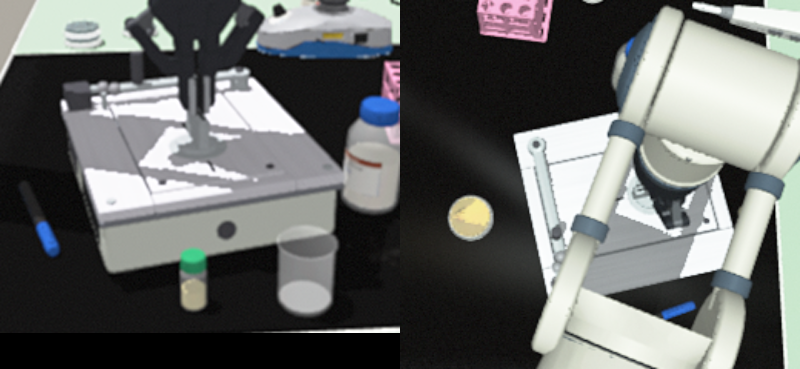

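The panel sits level with the frame, the keeper is shut along the left edge, and the pen, vial, beaker, bottle and dish are where they were.

```bash
python3 -c "
from workcell import workorder
print(workorder.sign_off())"
```

```text
the job is handed in; nothing more can be done
None
```

The access panel is closed and the job is handed in at about 15 s, with the gripper still holding the panel down. No verdict came back from the sign-off.

- **Keeper:** Shut against its stop. The push rose to about 18 N with no further travel, well past the 4 N detent. The wrist picture put the bar within about 0.01 rad of the housing's left edge.
- **First keeper sweep missed:** The part-open fingertips sit about 15 mm above the TCP height, so they passed over the pin and the bar did not move. I repeated the sweep lower and it worked.
- **Fastener:** Turned about 1.25 rad clockwise. Its slot lines up with both index lines to within about 1 pixel.
- **Panel:** Pressed 7.9 mm, with the force turning steeply upward at about 9 N, so it is on its seat. It is held there with about 20 N and the fastener still gripped.
- **Other things:** The pen, vial, beaker, bottle and dish look unmoved in the last picture.

**One reading disagreed:** the gripper showed an opening of about 5.5 mm on a grip bar given as 11 mm thick. I don't know why, but the grip held through the turn and the press.

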